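# Two opening throws with the closed dice jar

### The job

Make the two opening throws of the hand with the closed dice jar: turn it over and stand it upside down on its wooden lid on the table, let go of it and leave it until both dice lie still at the lid end, then turn it back the right way up and leave it standing with its whole foot on the cork coaster, both dice at rest inside on its bottom. Keep hold of the jar whenever it is turned or lowered, laying it on its side to change grip if you need to - never drop, throw or topple it - and leave the teacup, the ashtray and the three racks with their tile walls undisturbed.

Things in the scene. Friction and masses are not known exactly. Their poses are not given: they have to be found in the camera images.
- jar: closed dice jar: clear acrylic canister, square with cut corners, 50 x 50 mm over its four 30 mm wide flat sides, 76 mm tall with its flush wooden lid (12 mm thick, stays on), about 0.16 kg; stands on bottom or lid, lies on any flat side. Inside 5 to 64 mm along z. Origin: centre of the underside; z to the lid, x and y square to flat sides. Starts upright on the table, any yaw
- jar_lid (a point): centre of the outer face of the jar's lid, 76 mm along the jar's z from its origin; axes as the jar's
- jar_mid (a point): middle of the jar, on its axis, 38 mm from either end, about its centre of mass; axes as the jar's
- die_a: ivory-coloured acrylic die, 16 mm cube, 10 g, loose inside the closed jar; origin at its centre
- die_b: the other, equal die, loose inside the closed jar; origin at its centre
- coaster: round cork coaster lying on the table, 120 mm across, 4 mm thick, does not move; origin at the centre of its underside, on the table top
- teacup: white porcelain teacup without handle, 70 mm across the rim, 50 mm tall, loose, stands towards the far side of the table; origin at the centre of its foot. A bystander
- ashtray: squat jade-green glass ashtray, 104 mm across, 34 mm tall, loose, stands towards the far side of the table; origin at the centre of its underside. A bystander
- rack_far: red plastic tile rack across the far side of the table, 460 mm long (along its y), 46 mm deep, 34 mm tall, with a two-high wall of tiles, 390 mm long, 38 mm deep and 42 mm tall, against its inner (-x) side. Origin at the foot of the wall's inner face, middle of its length. Fixed
- rack_left: equal rack with tile wall along the table's left (+y) side, its own -x pointing to the table's middle. Fixed
- rack_right: equal rack with tile wall along the table's right (-y) side, its own -x pointing to the table's middle. Fixed. (A fourth, empty rack, 34 mm tall, is fixed across the table just in front of the robot, 190 to 235 mm ahead of its base)
Not all that is in view belongs to the job. Of the things that look like the coaster, the middle-sized one is meant.

How it is judged (in metres and radians):
On the way:
1. first throw: the jar stands upside down on its lid, low on the table, let go and at rest, both dice lying still in the lid half (angle between jar's own z axis and vertical above 3.07 rad and height (world z) of jar_lid below 0.01 m and contact force between each of the arm, the fingers and jar below 0.1 N and linear speed of each of jar, die_a, die_b below 0.02 m/s and z of each of die_a, die_b in the frame of jar above 0.036 m), for 0.3 s.
At the end, for the whole second after the job is handed in: The jar stands upright (within 4 degrees) and still on the coaster, its centre within 30 mm of the coaster's centre so that its whole foot is on the cork, both dice at rest in its lower part, teacup and ashtray within 15 mm of where they began and upright (angle between jar's own z axis and vertical below 0.07 rad and horizontal distance between jar and coaster below 0.03 m and height (world z) of jar below 0.01 m and linear speed of each of jar, die_a, die_b below 0.02 m/s and z of each of die_a, die_b in the frame of jar below 0.034 m and distance of each of teacup, ashtray from where it was at the start of the episode below 0.015 m and angle between each of teacup, ashtray's own z axis and vertical below 0.2 rad); the robot touches nothing.
It fails at once if the jar is dropped, thrown or toppled: it moves faster than 0.5 m/s or turns faster than 5 rad/s while the fingers do not hold it (contact force between the fingers and jar below 0.1 N and (linear speed of jar above 0.5 m/s or angular speed of jar above 5 rad/s)).
It fails at once if the teacup or the ashtray is shifted by more than 15 mm or tipped (distance of any of teacup, ashtray from where it was at the start of the episode above 0.015 m or angle between any of teacup, ashtray's own z axis and vertical above 0.3 rad).
It fails at once if the arm or the jar knocks against a tile wall or its rack with more than 5 N (contact force between any of the arm, jar and rack_far above 5 N or contact force between any of the arm, jar and rack_left above 5 N or contact force between any of the arm, jar and rack_right above 5 N).
It also fails if it takes over 72 s, if anything falls off the work surface, if the arm or the gripper's body presses on something with over 40 N, if the wrist force passes 120 N, or if a joint passes its speed limit or range.

### The arm

A 6-joint arm with a two-finger parallel gripper is mounted at the origin on the work surface. World frame = base frame: x ahead of the robot, y to its left, z up, the work surface at z = 0. Lengths are in m, angles in degrees, forces in N, time in s.
With the tool pointing down it reaches from about 0.325 to 0.85 m from the base axis. Payload 15.5 kg.
Tool frame: the origin (TCP) lies midway between the tips of the shut fingers; the grasp point (between the pads) lies 19 mm behind it; z points along the fingers, y is the line along which they close (so a half turn about z gives the same grasp; the last joint's range is limited). The gripper opens to 91 mm and grips with 3 to 60 N. Pads are 32 mm wide; open, the fingers measure 118 mm over their backs; the gripper's body (76 mm by 178 mm) begins 60 mm behind the grasp point.
Start: joints at [66.32, 28.281, 77.091, -0, 74.628, -5.472], TCP at [0.195, 0.594, 0.214] pointing down, gripper open.
Joint ranges: [-166.48, 166.48], [-47.26, 123.95], [12.59, 153.08], [-70.14, 250.14], [6.76, 159.57], [-176.63, 176.63]. Speed limits (degrees/s): [108.29, 108.29, 147.25, 172.46, 172.46, 172.46].

### API

Orientations are given as a 3x3 rotation matrix whose columns are the frame's x, y, z axes.
In Python, from bench import ctrl gives the robot as it stands. The module is installed in compiled form; this text tells all that it offers. Calls block until the motion is done:
- ctrl.goto(position, orientation): joint-space move of the TCP to a pose.
- ctrl.move_l(position, vel=0.15, ori=None, contact_N=None): straight line of the TCP; ori=None keeps the orientation; vel is the mean speed in m/s. With contact_N (N) it stops when the force on the tool has changed by that much, and returns True; else False.
- ctrl.movej(angles): joint-space move.
- ctrl.command_gripper(opening): opening from 0.0 (shut) to 1.0 (fully open); the grip force is fixed at half the most; returns when the fingers have stopped.
- ctrl.sleep(seconds).
- ctrl.ik(position, orientation): joint angles nearest the present ones, or None.
- ctrl.read_camera(name): name is "side" or "top" or "wrist"; returns the picture (384x512x3 uint8, blue, green, red); there is no depth.
- ctrl.camera_params(name): a dict with "fx", "fy", "cx", "cy" (pixels), "D" ([k1, k2, p1, p2, k3] as OpenCV has them; the pictures are not rectified), "pose" (4x4, takes a point from camera to world coordinates); the wrist camera has in their place "T_tool_cam" (4x4, takes a point from camera to tool coordinates, whose origin is the TCP and whose axes are the flange's). Camera axes: x right, y up, looking along -z (the intrinsics and any distortion apply to the point x, -y, -z); pixel columns grow to the right and rows downward; lengths in m; the calibration is good to about 2 mm. A picture is of the moment at which its call begins: read the wrist's pose just before it. camera_params takes no time and is no camera call.
A pose or a line that the arm cannot do raises ctrl.MotionError and nothing moves.
- ctrl.sign_off(): hands the job in; it is judged then, once.
Readings, each from a call of its own:
- ctrl.current_t(): time.
- ctrl.current_q(): joint angles.
- ctrl.current_dq(): joint speeds.
- ctrl.current_effort(): joint torques, N m.
- ctrl.current_tool_pos(): TCP position.
- ctrl.current_eef_rot(): TCP orientation.
- ctrl.current_contact_force(): force on the tool from outside, world axes, zero at the start.
- ctrl.current_wrist_torque(): the same for the moment, N m.
- ctrl.current_grip_width(): opening from 0.0 (shut) to 1.0 (fully open).
- ctrl.current_grasp_force(): force on a finger pad.
Only numpy, scipy, OpenCV 4.12 (cv2) and the standard library are available. Lean on these libraries where they do the work, as an engineer would, in place of code of your own. Each camera call takes 0.05 s, during which the arm holds its last target. There are 200 camera calls.

## Working session

There is one attempt and no reset: what is moved stays moved. The work goes in short steps, each a Python script; the robot and the scene stay as the last script left them, time stands still between calls to the robot, and variables do not carry over. Pictures are saved under pics/ and viewed, at most 10 in all, crops included, and the job is handed in when it is done.

```bash
mkdir -p pics; ls; python3 - <<'E'
from bench import ctrl
import cv2, numpy as np
np.set_printoptions(precision=4,suppress=True)
for n in ("top","side"):
    p=ctrl.camera_params(n); print(n,p)
    cv2.imwrite(f"pics/{n}0.png",ctrl.read_camera(n))
print(ctrl.camera_params("wrist")); print(ctrl.current_eef_rot(), ctrl.current_t())
E
```

```text
pics
top {'fx': 477.106634291255, 'fy': 477.106634291255, 'cx': 257.7408294493599, 'cy': 191.55233556880128, 'D': array([-0.1779,  0.    ,  0.    ,  0.    ,  0.    ]), 'pose': array([[-0.0272,  0.9834, -0.1796,  0.3564],
       [-0.9996, -0.0256,  0.011 ,  0.0199],
       [ 0.0062,  0.1798,  0.9837,  1.3052],
       [ 0.    ,  0.    ,  0.    ,  1.    ]])}
side {'fx': 355.2164145308366, 'fy': 355.2164145308366, 'cx': 247.94520682528264, 'cy': 190.30473082069085, 'D': array([0.0326, 0.    , 0.    , 0.    , 0.    ]), 'pose': array([[ 0.6576,  0.3922, -0.6432, -0.0787],
       [-0.7531,  0.3201, -0.5748, -0.619 ],
       [-0.0196,  0.8624,  0.5059,  0.6143],
       [ 0.    ,  0.    ,  0.    ,  1.    ]])}
{'fx': 267.51852893882796, 'fy': 267.51852893882796, 'cx': 255.62068476838883, 'cy': 191.81402815758062, 'D': array([-0.0516,  0.    ,  0.    ,  0.    ,  0.    ]), 'T_tool_cam': array([[ 0.0012,  0.9634,  0.2681,  0.0763],
       [ 1.    , -0.001 , -0.0009, -0.0004],
       [-0.0006,  0.2681, -0.9634, -0.1716],
       [ 0.    ,  0.    ,  0.    ,  1.    ]])}
[[-0.9499  0.3125 -0.0004]
 [ 0.3125  0.9499 -0.001 ]
 [ 0.0001 -0.0011 -1.    ]] 0.1
```

View pics/top0.png

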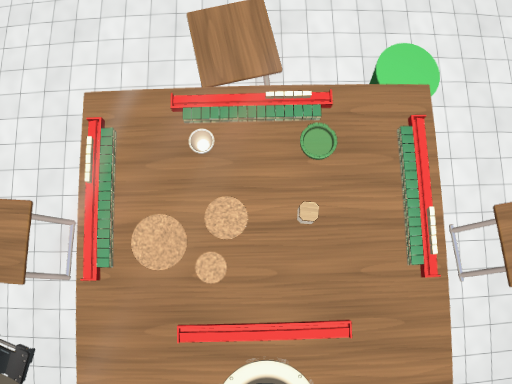

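View pics/side0.png

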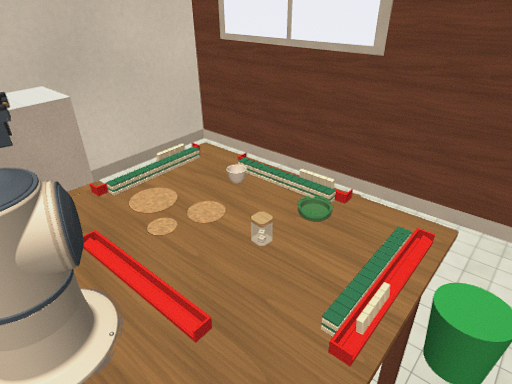

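The top view shows the jar lid at about (309,211), the middle coaster at (226,218), the teacup at (201,140) and the ashtray at (318,141). In the side view the jar lid is at (262,218), its base at about (261,240) and the coaster at (206,211). Next I triangulate these and look from the wrist.

```bash
cat > h.py <<'E'
from bench import ctrl
import cv2, numpy as np
np.set_printoptions(precision=4,suppress=True)
def cam(n):
    p=ctrl.camera_params(n)
    if n=="wrist":
        T=np.eye(4);T[:3,:3]=ctrl.current_eef_rot();T[:3,3]=ctrl.current_tool_pos();return p,T@p["T_tool_cam"]
    return p,p["pose"]
def ray(c,uv):
    p,T=c;K=np.array([[p["fx"],0,p["cx"]],[0,p["fy"],p["cy"]],[0,0,1]])
    x,y=cv2.undistortPoints(np.array([[uv]],float),K,np.array(p["D"]))[0,0]
    d=T[:3,:3]@np.array([x,-y,-1]);return T[:3,3],d/np.linalg.norm(d)
def atz(c,uv,z):
    o,d=ray(c,uv);return o+d*(z-o[2])/d[2]
def tri(*rs):
    A=sum(np.eye(3)-np.outer(d,d) for o,d in rs);b=sum((np.eye(3)-np.outer(d,d))@o for o,d in rs)
    return np.linalg.solve(A,b)
def proj(c,P):
    p,T=c;q=np.linalg.inv(T)@np.append(P,1);K=np.array([[p["fx"],0,p["cx"]],[0,p["fy"],p["cy"]],[0,0,1]])
    return cv2.projectPoints(np.array([[q[0],-q[1],-q[2]]]),np.zeros(3),np.zeros(3),K,np.array(p["D"]))[0].ravel()
E
python3 - <<'E'
from h import *
t,s=cam("top"),cam("side")
for n,a,b in (("lid",(309,211),(262,218)),("coaster",(226,218),(206,211.5)),("cup",(201,140),None),("ash",(318,141),None)):
    print(n, tri(ray(t,a),ray(s,b)) if b else atz(t,a,.04))
P=atz(t,(309,211),.076);c=atz(t,(226,218),.004);print(P,c)
R=np.array([[-1,0,0],[0,1,0],[0,0,-1.]])
# wrist picture with jar and coaster seen
mid=np.array([P[0]-.09,(P[1]*.6+c[1]*.4),.25])
for k in (-1,1):
    Rk=np.array([[k,0,0],[0,-k,0],[0,0,-1.]]); print(k,ctrl.ik(mid,Rk), (Rk@ctrl.camera_params("wrist")["T_tool_cam"][:3,3]))
E
```

```text
lid [ 0.5263 -0.1266  0.0708]
coaster [ 0.5226  0.0951 -0.0007]
cup [0.7361 0.1584 0.04  ]
ash [ 0.725  -0.1647  0.04  ]
[ 0.5258 -0.1261  0.076 ] [0.5224 0.0945 0.004 ]
-1 [ -12.7969   10.7165   98.9392   -0.       70.3443 -102.7969] [-0.0763 -0.0004  0.1716]
1 [-12.7969  10.7165  98.9392  -0.      70.3443  77.2031] [0.0763 0.0004 0.1716]
```

```bash
python3 - <<'E'
from h import *
R=np.diag([-1,1,-1.])
q0=ctrl.current_q()
for i,p in enumerate([(.43,.02,.22),(.47,-.10,.20)]):
    ctrl.goto(p,R); ctrl.sleep(.2); c=cam("wrist"); im=ctrl.read_camera("wrist")
    np.save(f"w{i}.npy",c[1]); 
    if i==0: cv2.imwrite("pics/w0.png",im)
    else:
        u,v=proj(c,(.526,-.1265,.05)); print(u,v)
        a,b=max(0,int(u)-100),max(0,int(v)-75); cv2.imwrite("pics/w1.png",cv2.resize(im[b:b+150,a:a+200],None,fx=4,fy=4,interpolation=cv2.INTER_CUBIC)); print("crop off",a,b)
print(ctrl.current_t())
E
```

```text
234.30533925249364 223.7031759192692
crop off 134 148
3.3917
```

View pics/w0.png

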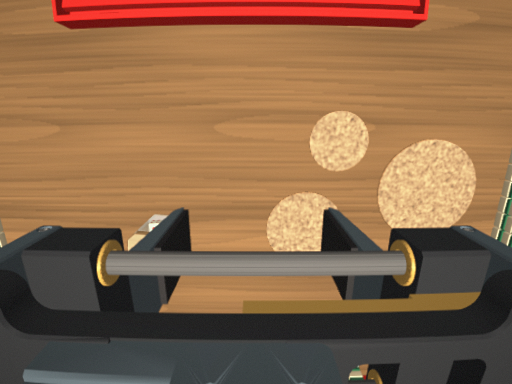

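View pics/w1.png

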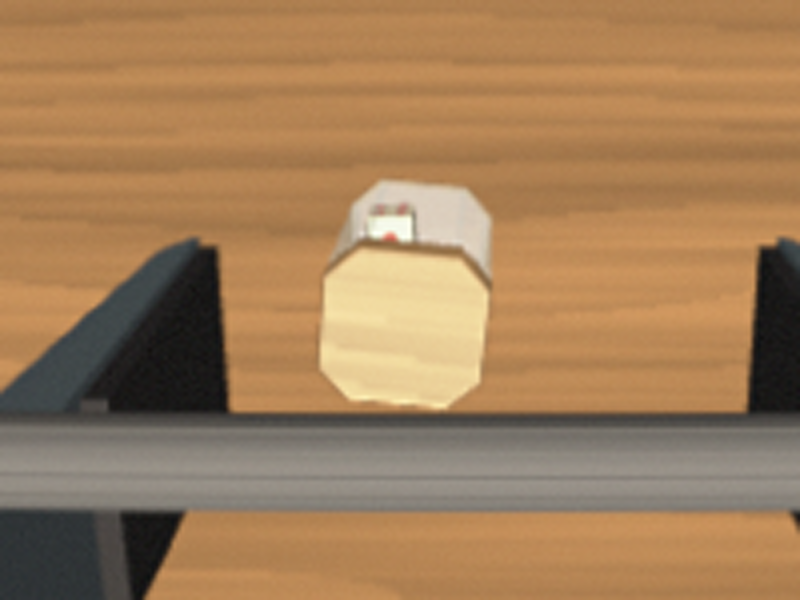

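The wrist crop shows the octagonal lid with corners (367,241), (458,247), (489,288), (481,382), (445,408), (352,400), (320,371) and (323,275). The dice are at the bottom, and the jar is turned slightly relative to the axes. Next I fit the pose and search for grasp plans.

```bash
python3 - <<'E'
from h import *
p=ctrl.camera_params("wrist");c=(p,np.load("w1.npy"))
pts=np.array([(367,241),(458,247),(489,288),(481,382),(445,408),(352,400),(320,371),(323,275)])/4-.375+[134,148]
W=np.array([atz(c,u,.076) for u in pts]); C=W.mean(0)
print(W[:,:2],C, np.linalg.norm(W[:4,:2]-W[4:,:2],axis=1))
for i in (0,4): d=W[i+1]-W[i]; print(np.degrees(np.arctan2(d[1],d[0])))
for i in (2,6): d=W[i+1]-W[i]; print(np.degrees(np.arctan2(d[1],d[0])))
uv=pts.mean(0); print("tri",tri(ray(c,uv),ray(cam("top"),(309,211)),ray(cam("side"),(262,218))))
# coaster centre by colour in top
# IK survey: lying and upright tilts by azimuth, at x=.5
def Rt(az,tilt,roll):  # tool z: azimuth az, tilt deg below horizontal; roll 0: tool y horizontal
    a,t=np.radians([az,tilt]); z=np.array([np.cos(a)*np.cos(t),np.sin(a)*np.cos(t),-np.sin(t)]);y=np.array([-np.sin(a),np.cos(a),0])
    if roll: y=-y
    return np.c_[np.cross(y,z),y,z]
for az in range(-180,180,15):
    for r in (0,1):
        out=[]
        for x,y in ((.5,-.12),(.52,.09),(.45,0)):
            for h in (.04,.15):
                z=Rt(az,45,r); q=ctrl.ik(np.array([x,y,h])+z[:,2]*.012,z); out.append("None" if q is None else " ".join("%d"%v for v in q))
        print(az,r,"|".join(out))
E
```

```text
[[ 0.4954 -0.1344]
 [ 0.4972 -0.1078]
 [ 0.51   -0.0987]
 [ 0.5406 -0.101 ]
 [ 0.5494 -0.1121]
 [ 0.5468 -0.1405]
 [ 0.5371 -0.1499]
 [ 0.5061 -0.1477]] [ 0.5228 -0.124   0.076 ] [0.0584 0.0594 0.0579 0.058 ]
86.15838261820565
-95.22713181028844
-4.392446357528131
175.96831517445997
tri [ 0.5262 -0.1258  0.07  ]
-180 0 -13 55 67 -9 100 78|-13 48 65 -10 109 76|2 56 65 1 103 91|2 49 62 1 112 92|-4 52 78 -3 94 86|-4 44 76 -3 104 85
-180 1 -13 55 67 -9 100 -101|-13 48 65 -10 109 -103|2 56 65 1 103 -88|2 49 62 1 112 -87|-4 52 78 -3 94 -93|-4 44 76 -3 104 -94
-165 0 -9 54 70 -16 96 70|-9 47 68 -17 106 67|6 56 64 -5 103 83|6 49 62 -6 112 81|0 52 79 -10 92 78|0 43 76 -10 103 76
-165 1 -9 54 70 -16 96 -109|-9 47 68 -17 106 -112|6 56 64 -5 103 -96|6 49 62 -6 112 -98|0 52 79 -10 92 -101|0 43 76 -10 103 -103
-150 0 -4 53 75 -23 90 63|-4 45 73 -24 100 59|11 56 66 -13 100 74|11 48 64 -13 109 72|5 51 81 -17 89 72|5 42 79 -17 99 68
-150 1 -4 53 75 -23 90 -116|-4 45 73 -24 100 -120|11 56 66 -13 100 -105|11 48 64 -13 109 -107|5 51 81 -17 89 -107|5 42 79 -17 99 -111
-135 0 0 51 81 -30 83 57|0 42 79 -30
[... 4378 characters left out ...]
1 52 77 22 89 114|-11 44 75 23 99 119|-20 50 85 16 86 106|-20 41 83 17 97 109
135 1 -28 54 71 11 97 -76|-28 46 69 12 107 -74|-11 52 77 22 89 -65|-11 44 75 23 99 -60|-20 50 85 16 86 -73|-20 41 83 17 97 -70
150 0 -23 55 68 4 100 95|-23 48 66 5 110 96|-7 54 71 16 96 108|-7 46 69 16 105 111|-15 51 81 10 91 100|-15 42 79 10 101 102
150 1 -23 55 68 4 100 -84|-23 48 66 5 110 -83|-7 54 71 16 96 -71|-7 46 69 16 105 -68|-15 51 81 10 91 -79|-15 42 79 10 101 -77
165 0 -18 56 67 -2 101 87|-18 48 64 -2 111 86|-2 55 67 9 100 100|-2 48 65 9 110 102|-10 52 79 3 93 93|-10 43 76 3 104 94
165 1 -18 56 67 -2 101 -92|-18 48 64 -2 111 -93|-2 55 67 9 100 -79|-2 48 65 9 110 -77|-10 52 79 3 93 -86|-10 43 76 3 104 -85
```

```bash
cat >> h.py <<'E'
S=.012
def Rt(az,roll,tilt=45):
    a,t=np.radians([az,tilt]); z=np.array([np.cos(a)*np.cos(t),np.sin(a)*np.cos(t),-np.sin(t)]);y=np.array([-np.sin(a),np.cos(a),0])*(-1 if roll else 1)
    return np.c_[np.cross(y,z),y,z]
def tcp(mid,R,back=0): return np.array(mid)+R[:,2]*(S-back)
def st(m): print(m,"t%.1f"%ctrl.current_t(),ctrl.current_tool_pos(),"q",np.round(ctrl.current_q(),0),"w%.3f F%.1f"%(ctrl.current_grip_width(),ctrl.current_grasp_force()),ctrl.current_contact_force())
def up(dz,vel=.15): ctrl.move_l(np.array(ctrl.current_tool_pos())+[0,0,dz],vel=vel)
def roll(d):
    q=np.array(ctrl.current_q(),float);q[5]+=d;ctrl.movej(q)
def place(mid,R):   # mid = final jar middle
    p=tcp(mid,R); ctrl.goto(p+[0,0,.05],R); ctrl.move_l(p+[0,0,.006],vel=.08)
    print("touch",ctrl.move_l(p-[0,0,.003],vel=.02,contact_N=4)); st("placed")
E
python3 - <<'E'
from h import *
J=np.array([.5245,-.125,.038]);R=Rt(85.4,1)
ctrl.goto(tcp(J,R,.16),R); st("hover"); ctrl.move_l(tcp(J,R)); ctrl.command_gripper(0.0); st("grip")
up(.08); st("lift"); roll(180); st("rolled")
cv2.imwrite("pics/s1.png",ctrl.read_camera("side"))
E
```

```text
hover t4.4 [ 0.5162 -0.2284  0.143 ] q [-49.  44.  76.  30.  94. -52.] w1.004 F0.0 [-0.1484  0.1848  0.251 ]
grip t6.3 [ 0.5252 -0.1166  0.0295] q [-41.  49.  89.  36.  76. -57.] w0.549 F29.8 [-1.5136 -1.6182 -0.2762]
lift t7.0 [ 0.5249 -0.1165  0.109 ] q [-41.  42.  88.  35.  82. -52.] w0.548 F29.8 [ 0.1696 -0.0808 -1.9182]
rolled t9.7 [ 0.5249 -0.1164  0.109 ] q [-41.  42.  88.  35.  82. 128.] w0.551 F29.8 [-0.3796 -0.6732 -2.7769]
```

View pics/s1.png

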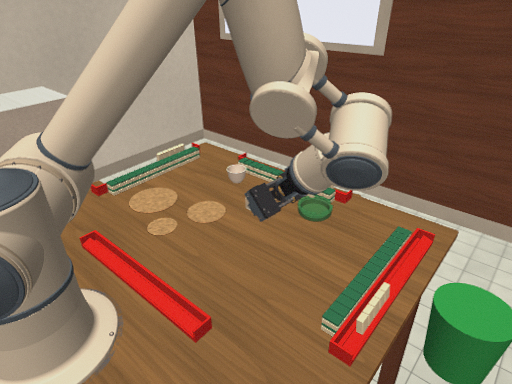

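The side view shows the gripper at about (268,200) holding the jar, which it mostly hides. The grip width is 50 mm, so it has hold of the flats. Now I lay it down.

```bash
python3 - <<'E'
from h import *
L=np.array([.54,-.06,.025]);R=Rt(90,0)
place(L,R); ctrl.command_gripper(1.0); st("open")
ctrl.move_l(tcp(L,R,.10)); up(.15,.25)
R2=Rt(-90,0); ctrl.goto(tcp(L,R2,.16)+[0,0,.06],R2); st("other side")
cv2.imwrite("pics/s2.png",cv2.resize(ctrl.read_camera("side")[150:300,170:370],None,fx=3,fy=3,interpolation=cv2.INTER_CUBIC))
E
```

```text
touch True
placed t11.3 [ 0.54   -0.0516  0.0167] q [-35.  50.  90.  37.  73. 123.] w0.546 F30.0 [-0.1445 -0.8264  0.8466]
open t12.0 [ 0.5399 -0.0515  0.0166] q [-35.  50.  90.  37.  73. 123.] w1.004 F0.0 [ 0.5474 -0.225   0.3324]
other side t15.2 [0.5398 0.0439 0.1892] q [ 23.  36.  86. -41.  82.  38.] w0.999 F0.0 [0.1284 0.543  0.0163]
```

View pics/s2.png

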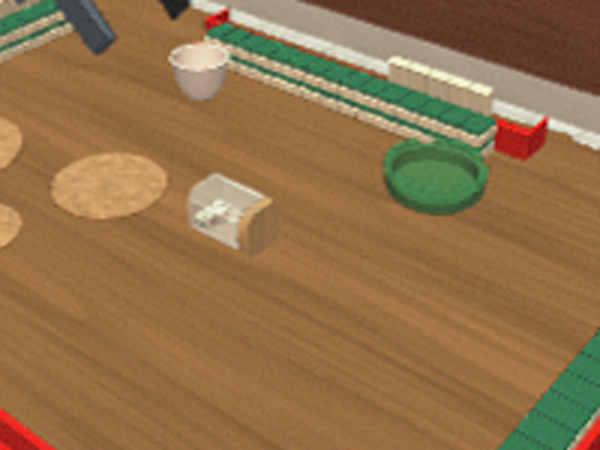

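The crop shows the jar lying flat at about (230,212), with its lid towards -y (right) and both dice inside. Cup and ashtray have not moved. Next is the second grip, then standing the jar on its lid.

```bash
python3 - <<'E'
from h import *
L=np.array([.54,-.06,.025]);R=Rt(-90,0);Ri=Rt(-90,1);U=np.array([.54,-.06,.038])
ctrl.move_l(tcp(L,R,.10)); ctrl.move_l(tcp(L,R)); ctrl.command_gripper(0.0); st("grip2")
up(.09); roll(-180); st("rolled")
place(U,Ri); ctrl.command_gripper(1.0); st("open")
ctrl.sleep(1.5)
cv2.imwrite("pics/s3.png",cv2.resize(ctrl.read_camera("side")[150:300,170:370],None,fx=4,fy=4,interpolation=cv2.INTER_CUBIC))
E
```

```text
grip2 t17.7 [ 0.54   -0.0685  0.0166] q [ 13.  49.  97. -53.  60.  51.] w0.547 F30.0 [-0.3313  2.4111  2.2839]
rolled t21.2 [ 0.5397 -0.0685  0.1058] q [  13.   40.   96.  -49.   66. -138.] w0.542 F30.0 [-0.0398  0.3401 -0.7662]
touch True
placed t22.5 [ 0.5403 -0.0684  0.0296] q [  13.   47.   97.  -52.   61. -130.] w0.546 F30.0 [0.4428 0.5833 3.5824]
open t23.3 [ 0.54   -0.0684  0.0293] q [  13.   47.   97.  -52.   61. -130.] w0.998 F0.0 [ 0.5336  0.4207 -0.2493]
```

View pics/s3.png

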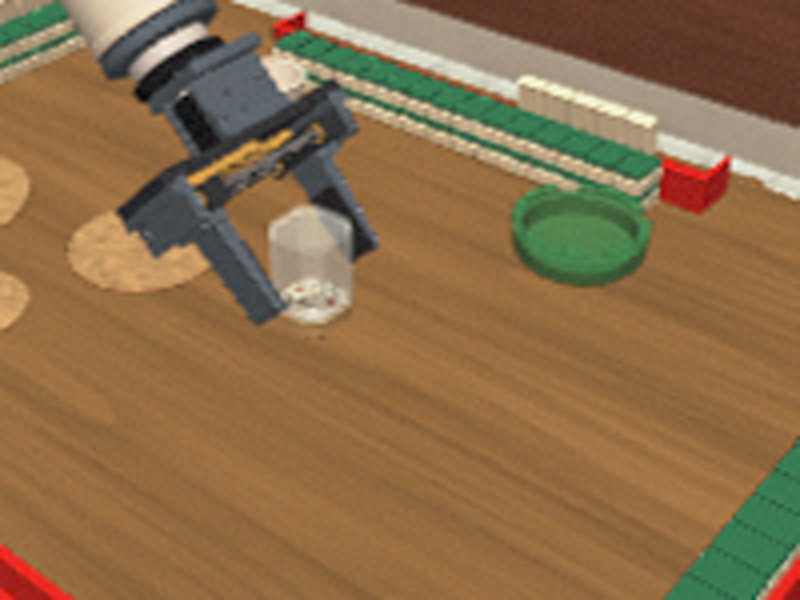

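The crop shows the jar upside down at about (310,265) with both dice low at (313,293). The lid blends into the table colour, so I check it numerically and with a closer crop.

```bash
python3 - <<'E'
from h import *
s=cam("side")
for z in (0,.012,.076): print(z,(proj(s,(.54,-.06,z))-[170,150]+.375)*4)
im=ctrl.read_camera("side")[195:240,225:275]
cv2.imwrite("pics/s4.png",cv2.resize(cv2.convertScaleAbs(im,alpha=1.3),None,fx=12,fy=12,interpolation=cv2.INTER_CUBIC))
E
```

```text
0 [310.3969 312.0084]
0.012 [310.0536 298.5189]
0.076 [308.1516 223.8224]
```

View pics/s4.png

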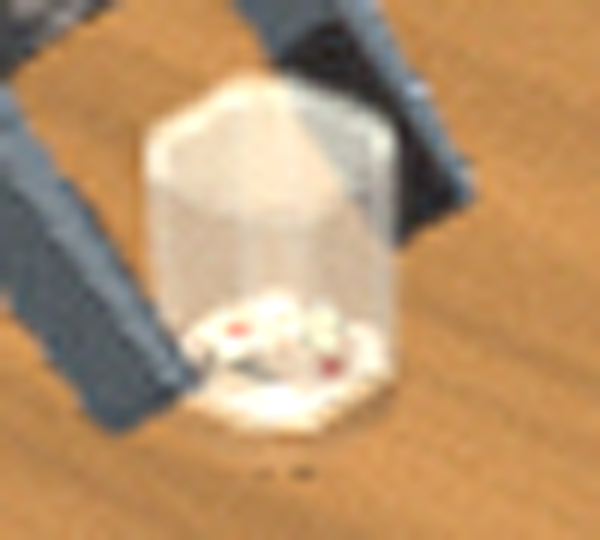

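The jar stands on its lid: the foot's near edge falls at the predicted row (dark marks at about row 470 of this crop). Both dice lie on the lid. Now I turn it back.

```bash
python3 - <<'E'
from h import *
L=np.array([.54,-.06,.025]);R=Rt(-90,0)
ctrl.command_gripper(0.0); st("grip3"); up(.08); roll(180)
place(L,R); ctrl.command_gripper(1.0)
ctrl.move_l(tcp(L,R,.10)); up(.15,.25)
R2=Rt(90,0); ctrl.goto(tcp(L,R2,.16)+[0,0,.06],R2); ctrl.move_l(tcp(L,R2,.10)); ctrl.move_l(tcp(L,R2)); ctrl.command_gripper(0.0); st("grip4")
up(.10); roll(-180); st("rolled")
C=np.array([.5225,.0945,.042]); Ru=Rt(90,1)
place(C,Ru); ctrl.command_gripper(1.0); st("open")
ctrl.move_l(tcp(C,Ru,.12)); up(.1); ctrl.sleep(.5); st("clear")
cv2.imwrite("pics/s5.png",cv2.resize(ctrl.read_camera("side")[150:300,130:330],None,fx=4,fy=4,interpolation=cv2.INTER_CUBIC))
E
```

```text
grip3 t25.6 [ 0.54   -0.0684  0.0293] q [  13.   47.   97.  -52.   61. -130.] w0.551 F30.0 [ 0.0417 -0.6421  0.0753]
touch True
placed t30.4 [ 0.5403 -0.0685  0.0163] q [ 13.  49.  97. -53.  60.  51.] w0.546 F30.0 [0.2144 0.8103 4.4662]
grip4 t36.7 [ 0.54   -0.0516  0.0166] q [-35.  50.  90.  37.  73. 123.] w0.544 F30.0 [-0.6018 -0.681   1.0362]
rolled t40.3 [ 0.5397 -0.0514  0.1159] q [-35.  42.  88.  36.  82. -50.] w0.545 F30.0 [-0.7991 -0.3695 -2.0305]
touch True
placed t42.0 [0.5228 0.1029 0.0336] q [-22.  46. 101.  47.  63. -56.] w0.546 F30.0 [ 0.7781 -0.8141  1.8965]
open t42.8 [0.5225 0.1029 0.0334] q [-22.  46. 101.  47.  63. -56.] w1.000 F0.0 [ 0.3463 -0.2617  0.1893]
clear t45.1 [0.5221 0.0187 0.2179] q [-30.  31.  91.  38.  86. -42.] w1.003 F0.0 [ 0.5953 -0.4035 -0.2628]
```

View pics/s5.png

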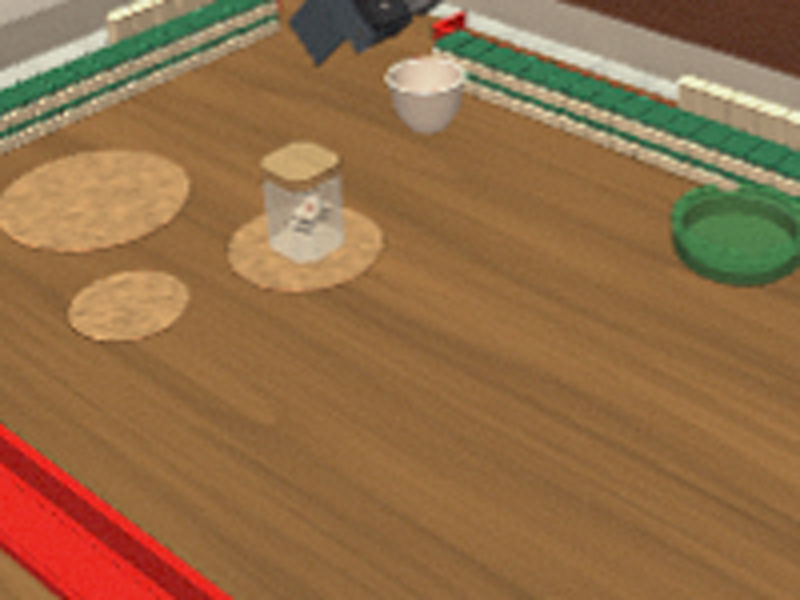

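The crop shows the jar upright at about (303,205) on the middle coaster at (305,248). The dice are around (310,215), and cup and ashtray are in place. I look closer at whether the dice lie low enough and still.

```bash
python3 - <<'E'
from h import *
a=ctrl.read_camera("side"); ctrl.sleep(.5); b=ctrl.read_camera("side")
print(np.abs(a[180:225,185:225].astype(int)-b[180:225,185:225]).max())
s=cam("side")
for d in ((0,0),(.013,.013),(-.013,-.013),(.013,-.013),(-.013,.013)):
  for z in (.017,.033,.038): print(d,z,(proj(s,(.5225+d[0],.0945+d[1],z))-[188,180]+.46)*14)
t=cam("top");im=ctrl.read_camera("top")
cv2.imwrite("pics/s6.png",np.hstack([cv2.resize(b[180:220,188:216],None,fx=14,fy=14,interpolation=cv2.INTER_CUBIC)]))
E
```

```text
12
(0, 0) 0.017 [255.7776 381.3266]
(0, 0) 0.033 [249.9844 320.0948]
(0, 0) 0.038 [248.1552 300.774 ]
(0.013, 0.013) 0.017 [258.6333 336.7164]
(0.013, 0.013) 0.033 [252.9398 276.0381]
(0.013, 0.013) 0.038 [251.1423 256.8943]
(-0.013, -0.013) 0.017 [252.835  427.2454]
(-0.013, -0.013) 0.033 [246.9386 365.4526]
(-0.013, -0.013) 0.038 [245.0766 345.9522]
(0.013, -0.013) 0.017 [339.2852 376.8679]
(0.013, -0.013) 0.033 [334.1147 315.6605]
(0.013, -0.013) 0.038 [332.4822 296.3476]
(-0.013, 0.013) 0.017 [172.1019 385.7979]
(-0.013, 0.013) 0.033 [165.6832 324.5406]
(-0.013, 0.013) 0.038 [163.6564 305.2116]
```

View pics/s6.png

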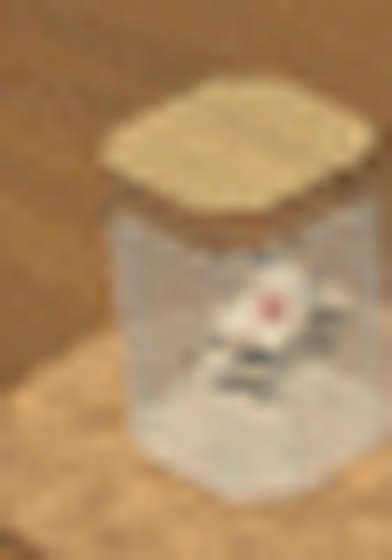

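The close crop shows the dice low and still: the red-pip face is at (265,305), which matches a die on the floor at the back. Even stacked, their centres would be at 29 mm, under the 34 mm limit. The jar is centred on the coaster.

```bash
python3 -c "
from bench import ctrl
print(ctrl.sign_off(), ctrl.current_t())"
```

```text
the job is handed in; nothing more can be done
the job is handed in; nothing more can be done
```

I made both throws and handed the job in at about 46 s of the 72 s allowed: the jar stood on its lid with both dice at that end, and now stands upright on the middle coaster, dice still inside, cup and ashtray in place; the sign-off returned no verdict.

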